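Open a camping-stove valve on the leak-test rail

TASK

Push the carrier with the brass gas valve along its rail to the robot's left until it clicks into the next station, where its inlet faces the nozzle of the leak tester. Then take the pointer knob from the bench, turn it so that the flat in its bore matches the flat of the valve's D-shaft, push it fully home on the shaft, and press the knob and shaft down to the stop. Finish while still holding the knob pressed down, and do not disturb the other things on the bench.

Things in the scene. Friction and masses are not known exactly. Their poses are not given: they have to be found in the camera images.
- handle (a point): Centre of the carrier's push plate: upright steel plate 10 mm thick along the rail (y), 50 mm wide across it, 36 mm high, at the carrier's trailing (-y) end; the point is 58 mm above the bench. y axis: the way to push; z: up. Behind it (-y) is only the rail, 26 mm high (end stop 32 mm); deck top 41 mm. The shaft's axis lies 67 mm further along +y, on the rail's centre line.
- station (a point): Fixed point, axes as the handle's: where the handle's centre comes to when the carrier sits in the test station's detent (the next one). Beside the shaft there stands the leak tester, a grey block with a round gauge on top, 90 mm high, near face 73 mm from the rail's centre line on the +x side, brass nozzle towards the valve. A brass stud on the rail's -x side marks each of the two detents.
- carrier (a joint): Carrier along its rail, m: -0.015 to 0.035 at the start (slides freely, about 1.5 N); 0.090 in the test station's detent; the unloading detent at 0.180 is not wanted; rail's end 0.200. A sprung ball must be pushed over a ridge at about 0.084 to enter the detent and over one at 0.096 to leave it (about 10 N); between them it is drawn to 0.090.
- stem_tip (a point): Centre of the top of the valve's upright steel D-shaft (on the axis of its round part), 98 mm above the bench when not pressed. Diameter 14 mm, one flat 2.5 mm from the axis along its 28 mm free length; the top 3 mm taper as a lead-in. x axis: points out of the flat (level); z: up. The flat faces up to 26 degrees either side of the rail's +x; it turns only stiffly.
- stem (a joint): How far the shaft is pressed down into the valve, m: 0 released, 0.006 at its stop. A spring needs about 4 N to start and 9 N at the stop.
- knob_mid (a point): Centre of the loose black pointer knob, on its bore's axis, 20 mm above its underside; it stands bore down. Height 40 mm; two flat sides 26 mm apart (y +-13, x -16 to 18), back x = -20, pointed nose at x = 32, white line on top. D-bore 16 mm wide, 18 mm deep, its flat on the nose side: the nose must point as the shaft's flat faces (x axes agree). Seated, this point is 2 mm above stem_tip.
- knob_nose (a point): Tip of the knob's nose, half-way up, 32 mm from the bore's axis along the knob's +x.
- knob: The same pointer knob; origin on the bore's axis at its underside, axes as knob_mid.
- round_knob: Bystander: a round black knob, no nose, 42 mm in diameter, 30 mm high; origin at its underside. Not the one to fit.
- burner_ring: Bystander: dark steel burner ring, 68 mm outside, 16 mm high, lying flat; origin at its underside.
- screwdriver: Bystander: screwdriver 190 mm long, lying.
- bolt_jar: Bystander: clear jar 60 mm in diameter, 75 mm high; origin at its underside.
- mug: Bystander: white mug 80 mm in diameter, 90 mm high; origin at its underside.
- wrench: Bystander: steel wrench 180 mm long, lying flat.
- spray_can: Bystander: grey can 60 mm in diameter, 170 mm high, standing; origin at its underside.
Mind the look-alikes: they are no part of the job. What is shaped like the knob but purple is not meant.

How it is judged:
On the way, in this order (a step that is already met when the one before it is completed fails the run):
1. the carrier rests in the test station's detent (value of joint carrier between 0.085 and 0.095 m), for 0.2 s.
2. the knob is fully home on the shaft, its flat matched, and pressed down (horizontal distance between knob_mid and stem_tip below 0.003 m and z of knob_mid in the frame of stem_tip below 0.0045 m and x of knob_nose in the frame of stem_tip above 0.02 m and angle between the x axis of knob_mid and the x axis of stem_tip, either way round below 0.3 rad and angle between knob_mid's own z axis and vertical below 0.1 rad and value of joint stem above 0.0045 m and contact force between any of the fingers, the arm and knob above 1 N), for 0.2 s.
At the end, for the whole second after the job is handed in: Carrier within 5 mm of the test station's detent; knob fully home on the D-shaft (underside within 2.5 mm of its seat, axes within 3 mm, flat to flat, nose the way the flat faces, upright within 0.1 rad); shaft pressed down more than 4.5 of its 6 mm; the robot still touching the knob and pressing (all of step 1 and all of step 2); the arm keeps its last pose, push and grip.
It fails at once if another thing on the bench is moved by more than 30 mm (distance of any of round_knob, burner_ring, screwdriver, bolt_jar, mug, wrench, spray_can from where it was at the start of the episode above 0.03 m).
It also fails if it takes over 61 s, if anything falls off the work surface, if the arm or the gripper's body presses on something with over 40 N, if the wrist force passes 120 N, or if a joint passes its speed limit or range.

ROBOT

A 6-joint arm with a two-finger parallel gripper is mounted at the origin on the work surface. World frame = base frame: x ahead of the robot, y to its left, z up, the work surface at z = 0. Lengths are in m, angles in rad, forces in N, time in s.
With the tool pointing down it reaches from about 0.3 to 0.875 m from the base axis. Payload 6.4 kg.
Tool frame: the origin (TCP) lies on the centre line of the jaws, within the pads' length; the fingertips stand ctrl.finger_overhang ahead of it and the grasp point (between the pads) lies 8 mm behind it (ctrl.finger_overhang is the distance from the TCP to the fingertips, in m); x points along the fingers, y is the direction in which the jaws open and shut, and the axes are right-handed (so a half turn about x gives the same grasp; the last joint's range is limited). The gripper opens to 85 mm and grips with 20 to 120 N. Pads are 22 mm wide; open, the fingers measure 114 mm over their backs; the gripper's body (76 mm by 85 mm) begins 54 mm behind the grasp point. The pads swing forward as they close: fully open they stand 13 mm farther back than shut.
Start: joints at [-1.486, 0.181, 1.607, -0, 1.354, -0.206], TCP at [0.165, -0.551, 0.242] pointing down, gripper open.
Joint ranges: [-2.99, 2.99], [-0.89, 2.07], [0.3, 2.58], [-1.14, 4.28], [0, 2.63], [-3.12, 3.12]. Speed limits (rad/s): [2.57, 2.57, 3.01, 3.14, 3.14, 3.14].

INTERFACE

Orientations are given as a unit quaternion [x, y, z, w].
In Python, from rig import ctrl, fingers, imaging gives the robot as it stands. Calls block until the motion is done:
- ctrl.move_pose(position, orientation): joint-space move of the TCP to a pose.
- ctrl.movel(position, frame=None, speed=0.15, until_force=None): straight line of the TCP; frame=None keeps the orientation; speed is the mean speed in m/s. With until_force (N) it stops when the force on the tool has changed by that much, and returns True; else False.
- ctrl.goto_joints(angles): joint-space move.
- fingers.gripper_to(opening, newtons=None): finger opening in m; newtons is the grip in N (None keeps the last); returns when the fingers have stopped.
- ctrl.pause(seconds).
- ctrl.solve_ik(position, orientation): joint angles nearest the present ones, or None.
- ctrl.observe(): the state.
- imaging.snapshot(name): name is "side" or "top"; returns (picture, depth): 480x640x3 uint8, red, green, blue; 480x640 float32, m along the optical axis (not along the pixel's ray), 0 where there is no reading.
- imaging.camera_info(name): a dict with "fx", "fy", "cx", "cy" (pixels), "dist_coeffs" ([k1, k2, p1, p2, k3] as OpenCV has them; the pictures are not rectified), "R" (3x3) and "t" (3): a world point X has camera coordinates R X + t. Camera axes: x right, y down, z forward; pixel columns grow to the right and rows downward; lengths in m; the calibration is good to about 2 mm. A picture is of the moment at which its call begins. camera_info takes no time and is no camera call.
A pose or a line that the arm cannot do raises ctrl.MotionError and nothing moves.
- ctrl.finish_job(): hands the job in, once; it reports no verdict.
Trained networks look in the newest picture that a camera, given by its name, has taken for a name from the list of things; names that differ only in an ending like _2 or _b are one class to them, and where a whole thing is asked for, a point or a joint stands for the part that bears it (a point fixed in the world has none). Each returns a list of dicts, best first, with "conf" (0 to 1); they miss things now and then, are a little off and sometimes report something else, mostly with a low value. They report only what shows in the picture. A call takes as long as a camera call. They do not tell look-alikes from the thing itself.
- imaging.find_in(thing, camera): "xy" ([column, row] in pixels, amid what is visible of it).
- imaging.tip_of(thing, camera): "xy" ([column, row] in pixels: a listed point, or the origin of a listed thing).
The state is a dict: "time": time; "qpos": joint angles; "qvel": joint speeds; "joint_torque": joint torques, N m; "tcp_pos": TCP position; "ee_rot": TCP orientation; "ft_force": force on the tool from outside, world axes, zero at the start; "wrist_torque": the same for the moment, N m; "gripper_width": finger opening in m.
Only numpy, scipy, OpenCV 4.12 (cv2) and the standard library are available. Lean on these libraries where they do the work, as an engineer would, in place of code of your own. Each camera call takes 0.05 s, during which the arm holds its last target.

## Working session

There is one attempt and no reset: what is moved stays moved. The work goes in short steps, each a Python script; the robot and the scene stay as the last script left them, time stands still between calls to the robot, and variables do not carry over. Pictures are saved under pics/ and viewed, and the job is handed in when it is done.

```bash
ls; mkdir -p pics; python3 - <<'E'
from rig import ctrl, fingers, imaging
import cv2
print(ctrl.observe(), ctrl.finger_overhang)
for n in("side","top"):
    p,d=imaging.snapshot(n); cv2.imwrite(f"pics/{n}0.png",p[:,:,::-1])
    print(n,imaging.camera_info(n))
    for t in("handle","station","stem_tip","knob_mid","knob_nose","knob"):
        try: print(t,[( [round(float(v)) for v in r["xy"]],round(r["conf"],2)) for r in imaging.tip_of(t,n)])
        except Exception as e: print(t,e)
E
```

```text
pics
{'time': 0.0, 'qpos': array([-1.48625919e+00,  1.81533989e-01,  1.60804040e+00,  2.29051431e-05,
        1.35382767e+00, -2.06315158e-01]), 'qvel': array([-0.00141507, -0.00047174,  0.0005563 ,  0.00063853,  0.00139591,
        0.00206384]), 'joint_torque': array([ 7.98486999e-04, -4.44872475e+01, -3.51335156e+01, -3.03214092e-04,
        8.85652931e-03, -4.57276329e-06]), 'tcp_pos': array([ 0.16485927, -0.55027927,  0.24137247]), 'ee_rot': array([ 0.69968952,  0.10310602, -0.69959588,  0.10182991]), 'ft_force': array([-0.20669585, -0.88305249, -0.61618758]), 'wrist_torque': array([0.02668543, 0.02951331, 0.05872837]), 'gripper_width': 0.08536844173404629} 0.011
side {'fx': 612.7655221559478, 'fy': 612.7655221559478, 'cx': 317.12025919975775, 'cy': 230.2379676110599, 'dist_coeffs': array([-0.18985202,  0.        ,  0.        ,  0.        ,  0.        ]), 'R': array([[ 0.8916785 , -0.45225606, -0.01933677],
       [-0.35253757, -0.66700741, -0.65636756],
       [ 0.28394844,  0.59208578, -0.75419342]]), 't': array([-0.51039648,  0.27227655,  1.55366143])}
handle [([304, 241], 0.6
[... 249 characters left out ...]
top {'fx': 552.6555641074683, 'fy': 552.6555641074683, 'cx': 324.94662461602456, 'cy': 237.2690598777687, 'dist_coeffs': array([0.05871137, 0.        , 0.        , 0.        , 0.        ]), 'R': array([[-1.30011071e-02, -9.99915359e-01,  4.95768445e-04],
       [-9.84599541e-01,  1.27155172e-02, -1.74361865e-01],
       [ 1.74340803e-01, -2.75503067e-03, -9.84681519e-01]]), 't': array([0.00859807, 0.60370444, 1.49206734])}
handle [([318, 257], 0.88), ([417, 212], 0.74)]
station [([293, 253], 0.63)]
stem_tip [([293, 251], 0.46), ([431, 269], 0.21)]
knob_mid [([433, 271], 0.49), ([456, 296], 0.45)]
knob_nose [([468, 290], 0.68), ([430, 258], 0.58)]
knob [([453, 293], 0.67), ([429, 268], 0.51)]
```

View pics/side0.png

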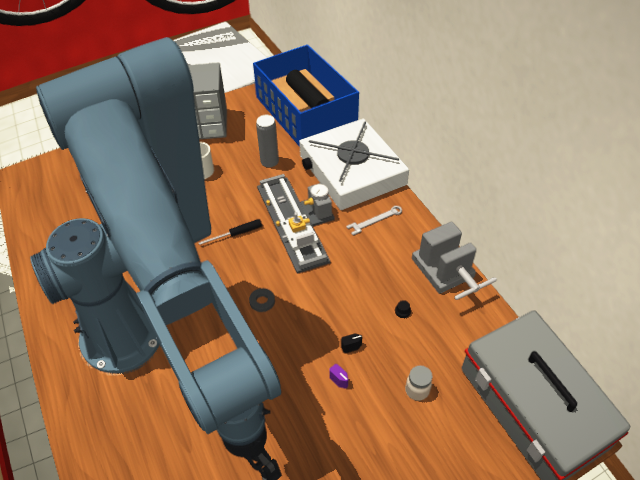

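View pics/top0.png

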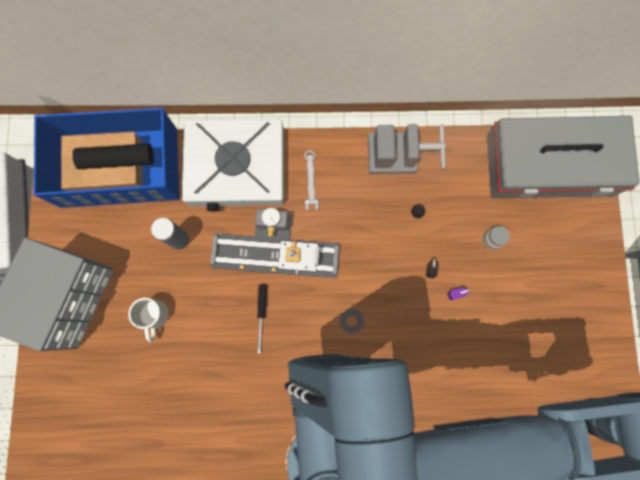

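```bash
python3 - <<'E'
import cv2
a=cv2.imread("pics/top0.png"); cv2.imwrite("pics/top0c.png",cv2.resize(a[190:330,250:490],None,fx=3.3,fy=3.3,interpolation=cv2.INTER_CUBIC))
a=cv2.imread("pics/side0.png"); cv2.imwrite("pics/side0c.png",cv2.resize(a[180:400,200:440],None,fx=2.7,fy=2.7,interpolation=cv2.INTER_CUBIC))
E
```

```text
(no output)
```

View pics/top0c.png

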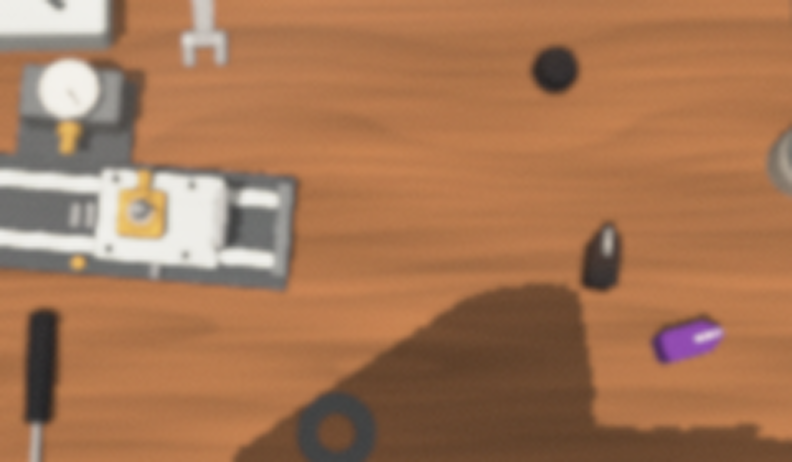

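View pics/side0c.png

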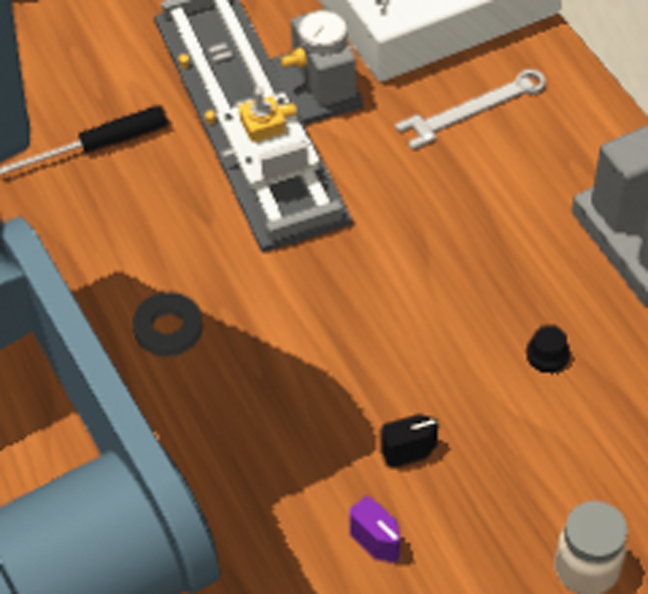

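Candidates for the knob, in the top picture:
- (433,268): black with a pointed nose and white line. This fits the description.
- (458,293): purple look-alike.
- (418,211): round knob, no nose.

The enlarged crop confirms the black pointer knob, which is at (350,343) in the side view. Next I'll measure positions.

```bash
cat > h.py <<'E'
import numpy as np, cv2
from rig import ctrl, fingers, imaging
C={n:imaging.camera_info(n) for n in("side","top")}
def ray(n,uv):
    c=C[n];K=np.array([[c["fx"],0,c["cx"]],[0,c["fy"],c["cy"]],[0,0,1.]])
    p=cv2.undistortPoints(np.array(uv,float).reshape(-1,1,2),K,c["dist_coeffs"]).reshape(-1,2)
    return p
def centre(n): return -C[n]["R"].T@C[n]["t"]
def onz(n,uv,z):
    p=ray(n,uv); o=centre(n); d=np.c_[p,np.ones(len(p))]@C[n]["R"]
    return o+d*((z-o[2])/d[:,2])[:,None]
def proj(n,X):
    c=C[n];K=np.array([[c["fx"],0,c["cx"]],[0,c["fy"],c["cy"]],[0,0,1.]])
    return cv2.projectPoints(np.array(X,float).reshape(-1,1,3),cv2.Rodrigues(c["R"])[0],c["t"],K,c["dist_coeffs"])[0].reshape(-1,2)
def cloud(n,d):
    vv,uu=np.mgrid[0:480,0:640]; p=ray(n,np.c_[uu.ravel(),vv.ravel()]); z=d.ravel()
    X=(np.c_[p*z[:,None],z]-C[n]["t"])@C[n]["R"]; X[z==0]=np.nan
    return X.reshape(480,640,3)
def tri(a,b):
    P=[np.c_[C[n]["R"],C[n]["t"]] for n in("side","top")]
    x=cv2.triangulatePoints(P[0],P[1],ray("side",a).T,ray("top",b).T); return (x[:3]/x[3]).T
E
python3 - <<'E'
from h import *
print(centre("side"),centre("top"))
D={}
for n in("side","top"):
    p,d=imaging.snapshot(n); D[n]=(p,d); np.savez(f"s_{n}0.npz",p=p,d=d)
    for t,z in(("handle",.058),("station",.058),("stem_tip",.098),("knob_mid",.02),("knob_nose",.02)):
        for r in imaging.tip_of(t,n): print(n,t,np.round(r["xy"],1),round(r["conf"],2),np.round(onz(n,r["xy"],z)[0],4))
    X=cloud(n,d)
    print("bench z",[np.round(np.nanmedian(X[v-4:v+5,u-4:u+5,2]),4) for u,v in ([(300,300),(370,380)] if n=="side" else [(400,330),(370,280)])])
    # carrier/rail deck
    m=(X[...,0]>.4)&(X[...,0]<.75)&(X[...,1]>-.15)&(X[...,1]<.3)
    for lo,hi in((.015,.03),(.036,.046),(.05,.066),(.07,.079),(.08,.095),(.095,.11)):
        k=m&(X[...,2]>lo)&(X[...,2]<hi); 
        if k.sum(): print(lo,hi,k.sum(),np.round(np.nanmean(X[k],0),4),np.round(np.nanmin(X[k],0),3),np.round(np.nanmax(X[k],0),3))
    k=(X[...,2]>.03)&(X[...,2]<.05)&(np.abs(X[...,0]-.53)<.08)&(X[...,1]<-.15)&(X[...,1]>-.36)
    vv,uu=np.nonzero(k); print("knobtop",k.sum(),np.nanmean(X[k],0) if k.any() else 0, uu.min() if k.any() else 0,uu.max() if k.any() else 0,vv.min() if k.any() else 0,vv.max()if k.any() else 0)
E
```

```text
[ 0.10993755 -0.96912026  1.34060531] [0.33439069 0.00503162 1.57446991]
side handle [301.7 241. ] 0.78 [0.5379 0.0227 0.058 ]
side station [298.6 224.1] 0.68 [0.5572 0.0824 0.058 ]
side stem_tip [296.9 215.2] 0.56 [0.5534 0.0813 0.098 ]
side stem_tip [345.3 347.9] 0.54 [ 0.4721 -0.3463  0.098 ]
side knob_mid [338.2 375.5] 0.89 [ 0.4436 -0.3662  0.02  ]
side knob_mid [349.  341.6] 0.61 [ 0.5115 -0.2957  0.02  ]
side knob_nose [359.3 342.8] 0.77 [ 0.5324 -0.3107  0.02  ]
side knob_nose [347.3 383.3] 0.58 [ 0.4529 -0.3946  0.02  ]
side knob_nose [300.6 239.4] 0.28 [0.5504 0.0589 0.02  ]
bench z [np.float64(-0.0023), np.float64(-0.0014)]
0.015 0.03 1218 [0.5604 0.1376 0.0222] [ 0.4   -0.086  0.015] [0.75  0.299 0.03 ]
0.036 0.046 492 [0.5915 0.0983 0.0406] [ 0.509 -0.042  0.036] [0.749 0.3   0.046]
0.05 0.066 621 [0.6474 0.1366 0.0595] [0.523 0.014 0.05 ] [0.75  0.299 0.066]
0.07 0.079 364 [0.6699 0.1494 0.0731] [0.523 0.012 0.07 ] [0.75  0.299 0.079]
0.08 0.095 247 [0.6522 0.1395 0.0872] [0.533 0.014 0.08 ] [0.749 0.179 0.095]
0.095 0.11 6 [0.5541 0.0886 0.0969] [0.547 0.08  0.096] [0.
[... 370 characters left out ...]
nose [427.  258.7] 0.58 [ 0.5443 -0.2874  0.02  ]
top knob_nose [466.1 293.4] 0.57 [ 0.4452 -0.3916  0.02  ]
bench z [np.float64(-0.0002), np.float64(-0.0016)]
0.015 0.03 1401 [0.5503 0.1621 0.0219] [ 0.4   -0.086  0.015] [0.713 0.3   0.03 ]
0.036 0.046 658 [0.5668 0.0854 0.0405] [ 0.513 -0.033  0.036] [0.75  0.298 0.046]
0.05 0.066 581 [0.6611 0.166  0.061 ] [0.525 0.024 0.05 ] [0.75  0.299 0.066]
0.07 0.079 508 [0.6801 0.166  0.0729] [0.526 0.02  0.07 ] [0.75  0.298 0.079]
0.08 0.095 320 [0.6597 0.1491 0.0874] [0.531 0.023 0.08 ] [0.749 0.185 0.095]
0.095 0.11 12 [0.5709 0.1049 0.0977] [0.549 0.09  0.095] [0.668 0.153 0.102]
knobtop 170 [ 0.51002397 -0.30383382  0.03880706] 428 456 259 291
```

```bash
python3 - <<'E'
import cv2,numpy as np
a=cv2.imread("pics/top0.png")[225:285,205:345]; b=cv2.imread("pics/side0.png")[175:275,255:355]
cv2.imwrite("pics/t1.png",cv2.resize(a,None,fx=5.7,fy=5.7,interpolation=cv2.INTER_CUBIC))
cv2.imwrite("pics/s1.png",cv2.resize(b,None,fx=6,fy=6,interpolation=cv2.INTER_CUBIC))
E
```

```text
(no output)
```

View pics/t1.png

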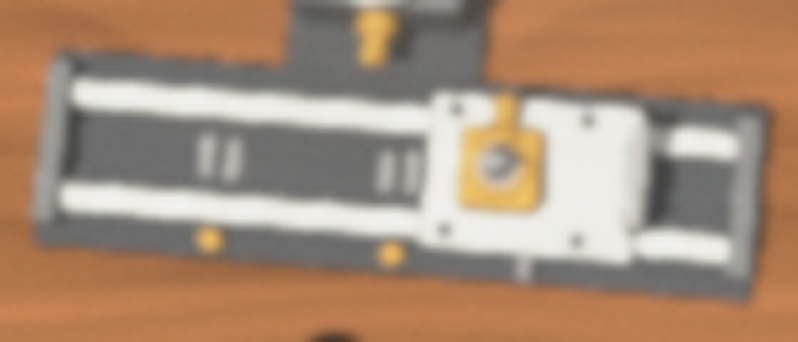

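View pics/s1.png

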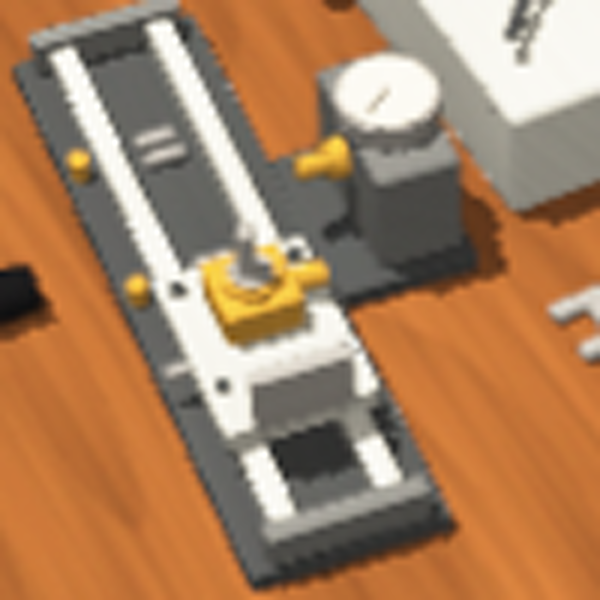

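Side view: the black knob is at (350,343), the purple look-alike at (339,375), and the carrier around (300,225). Next I'll fit the knob and rail precisely from the saved frames.

```bash
cat >> h.py <<'E'
from scipy.optimize import minimize
FP=np.array([[-20,-9],[-16,-13],[18,-13],[32,0],[18,13],[-16,13],[-20,9]])/1000.
def knobverts(x,y,yaw,z0=0.,h=.04):
    c,s=np.cos(yaw),np.sin(yaw); P=FP@np.array([[c,s],[-s,c]])+[x,y]
    return np.vstack([np.c_[P,np.full(7,z0)],np.c_[P,np.full(7,z0+h)]])
S=8
def hullmask(n,V,box):
    u0,v0,u1,v1=box
    q=(proj(n,V)-[u0,v0]+.5)*S
    m=np.zeros(((v1-v0)*S,(u1-u0)*S),np.uint8)
    cv2.fillConvexPoly(m,cv2.convexHull(np.round(q*16).astype(np.int32)),255,shift=4)
    return cv2.resize(m,(u1-u0,v1-v0),interpolation=cv2.INTER_AREA)/255.
E
python3 - <<'E'
from h import *
I={n:np.load(f"s_{n}0.npz")["p"] for n in C}
# rail
for n,uv in (("top",[(205+53/5.7-.0,225+140/5.7),(205+745/5.7,225+195/5.7)]),("side",[(255+105/6,175+27/6),(255+348/6,175+508/6)])):
    P=onz(n,uv,.032); d=P[0]-P[1]; print(n,"rail ends",np.round(P,4),"yaw of +y",np.degrees(np.arctan2(-d[0],d[1])),np.hypot(d[0],d[1]))
# studs
for n,uv in (("top",[(205+392/5.7,225+254/5.7),(205+210/5.7,225+240/5.7)]),("side",[(255+137/6,175+290/6),(255+78/6,175+166/6)])):
    print("studs",n,np.round(onz(n,uv,.02),4))
box={"side":(325,322,375,362),"top":(415,250,452,285)}
T={}
for n in C:
    u0,v0,u1,v1=box[n]; g=I[n][v0:v1,u0:u1].astype(float).max(2); T[n]=g
    print(n,np.percentile(g,[1,5,20,50,90]))
def soft(g,n):
    m=np.clip((75-g)/45,0,1); return m
T2={n:soft(T[n],n) for n in T}
for n in T2:
    # fill white line by closing
    T2[n]=cv2.morphologyEx(T2[n].astype(np.float32),cv2.MORPH_CLOSE,np.ones((5,5)))
    cv2.imwrite(f"pics/m_{n}.png",cv2.resize(np.hstack([T2[n]*255,T[n]]),None,fx=7,fy=7,interpolation=cv2.INTER_NEAREST))
def cost(p,ns):
    return sum(((hullmask(n,knobverts(p[0],p[1],p[2]),box[n])-T2[n])**2).sum() for n in ns)
for ns in(("side",),("top",),("side","top")):
    best=None
    for y0 in(-.1,.15,.4,.7):
        r=minimize(cost,[.511,-.303,y0],args=(ns,),method="Nelder-Mead",options=dict(initial_simplex=[[.511,-.303,y0],[.516,-.303,y0],[.511,-.298,y0],[.511,-.303,y0+.2]],xatol=1e-4,fatol=1e-3))
        if best is None or r.fun<best.fun: best=r
    print(ns,best.x.round(4),best.fun)
E
```

```text
top rail ends [[ 0.5764  0.3128  0.032 ]
 [ 0.5444 -0.0287  0.032 ]] yaw of +y -5.34740090074365 0.34300264256183033
side rail ends [[ 0.5749  0.306   0.032 ]
 [ 0.5447 -0.0312  0.032 ]] yaw of +y -5.118256427631058 0.3385504135181933
studs top [[0.5188 0.1465 0.02  ]
 [0.5271 0.2365 0.02  ]]
studs side [[0.5186 0.1444 0.02  ]
 [0.5268 0.2335 0.02  ]]
side [ 14.  16.  96. 187. 202.]
top [ 57.   68.7 129.  175.  185. ]
('side',) [ 0.5108 -0.3009 -0.1394] 21.584868787335104
('top',) [ 0.5052 -0.293   2.0738] 134.33920898123944
('side', 'top') [ 0.5105 -0.3007 -0.1949] 175.458108183891[ WARN:0@0.621] global loadsave.cpp:1063 imwrite_ Unsupported depth image for selected encoder is fallbacked to CV_8U.
```

View pics/m_top.png

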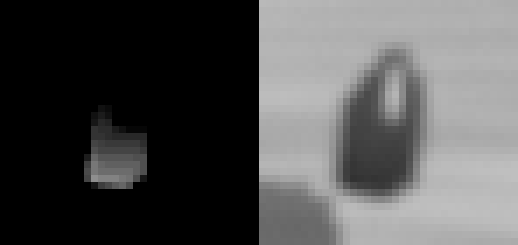

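View pics/m_side.png

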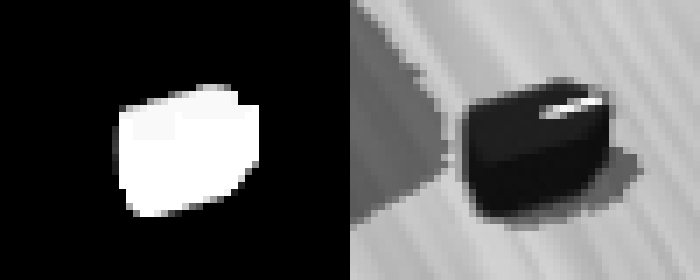

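```bash
python3 - <<'E'
from h import *
I={n:np.load(f"s_{n}0.npz")["p"] for n in C}
box={"side":(325,322,375,362),"top":(418,252,448,276+8)}
T2={}
for n in C:
    u0,v0,u1,v1=box[n]; g=I[n][v0:v1,u0:u1].astype(float).max(2)
    if n=="side": m=np.clip((85-g)/50,0,1)
    else:
        m=np.clip((150-g)/55,0,1); m[-8:,:8]=0   # arm shadow corner
    T2[n]=cv2.morphologyEx(m.astype(np.float32),cv2.MORPH_CLOSE,np.ones((5,5)))
cv2.imwrite("pics/mt2.png",cv2.resize(np.uint8(T2["top"]*255),None,fx=8,fy=8))
def cost(p,ns):
    return sum(((hullmask(n,knobverts(p[0],p[1],p[2]),box[n])-T2[n])**2).sum() for n in ns)
for ns in(("side",),("top",),("side","top")):
    best=None
    for y0 in(-.3,0,.3,.6):
        r=minimize(cost,[.511,-.303,y0],args=(ns,),method="Nelder-Mead",options=dict(initial_simplex=[[.511,-.303,y0],[.516,-.303,y0],[.511,-.298,y0],[.511,-.303,y0+.2]],xatol=1e-4,fatol=1e-3))
        if best is None or r.fun<best.fun: best=r
    print(ns,best.x.round(4),best.fun)
E
```

```text
('side',) [ 0.5106 -0.3009 -0.1512] 16.491986087956032
('top',) [ 0.5135 -0.299  -0.1443] 5.350588272256189
('side', 'top') [ 0.5119 -0.2997 -0.1165] 33.008367058753514
```

View pics/mt2.png

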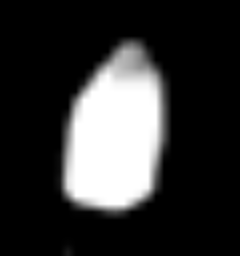

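```bash
cat >> h.py <<'E'
from scipy.spatial.transform import Rotation as Rot
RY=np.radians(-5.25)
RD=np.array([-np.sin(RY),np.cos(RY),0]); RX=np.array([np.cos(RY),np.sin(RY),0])
def rc(y): return np.array([.5446+.0928*(y+.030),y])
def down(a):
    c,s=np.cos(a),np.sin(a)
    return Rot.from_matrix(np.array([[0,c,s],[0,s,-c],[-1,0,0]])).as_quat()
def st():
    o=ctrl.observe(); print("t%.2f"%o["time"],"tcp",o["tcp_pos"].round(4),"F",o["ft_force"].round(1),"w%.4f"%o["gripper_width"]); return o
E
python3 - <<'E'
from h import *
for a in (RY,RY+np.pi):
    for p in ([*rc(-.02),.15],[*rc(.07),.057]):
        print(a,np.round(ctrl.solve_ik(p,down(a)),2))
for a in (-.145+np.pi/2,-.145-np.pi/2):
    print(a,np.round(ctrl.solve_ik([.512,-.3,.015],down(a)),2),[np.round(ctrl.solve_ik([.561,.155,.1],down(a+d)),2)[5] for d in(-.5,.5)])
fingers.gripper_to(0.0,60)
ctrl.move_pose([*rc(-.02),.16],down(RY)); st()
ctrl.movel([*rc(-.022),.057],speed=.1); st()
E
```

```text
-0.0916297857297023 [-0.25  0.22  1.76 -0.    1.16 -0.16]
-0.0916297857297023 [-0.09  0.38  1.77 -0.    0.99  0.  ]
3.0499628678600907 [-0.25  0.22  1.76 -0.    1.16  2.98]Traceback (most recent call last):
  File "<stdin>", line 4, in <module>
    return _wrapfunc(a, 'round', decimals=decimals, out=out)
    return _wrapit(obj, method, *args, **kwds)
    result = getattr(arr, method)(*args, **kwds)
TypeError: unsupported operand type(s) for *: 'NoneType' and 'float'
```

```bash
python3 - <<'E'
from h import *
for a in (-.145+np.pi/2,-.145-np.pi/2):
    print(a,[None if q is None else np.round(q,2) for q in(ctrl.solve_ik([.512,-.3,.015],down(a)),ctrl.solve_ik([.561,.155,.1],down(a-.5)),ctrl.solve_ik([.561,.155,.1],down(a+.5)))])
fingers.gripper_to(0.0,60)
ctrl.move_pose([*rc(-.022),.16],down(RY)); st()
ctrl.movel([*rc(-.022),.057],speed=.1); o=st()
hit=ctrl.movel([*rc(.06),.057],speed=.04,until_force=1.0); o=st(); print(hit)
p,d=imaging.snapshot("side"); cv2.imwrite("pics/side1.png",cv2.resize(p[150:300,220:400,::-1],None,fx=4,fy=4,interpolation=cv2.INTER_CUBIC))
E
```

```text
1.4257963267948965 [array([-0.73,  0.52,  1.68, -0.  ,  0.94, -2.16]), array([ 0.07,  0.36,  1.7 , -0.  ,  1.09, -0.86]), array([ 0.07,  0.36,  1.7 , -0.  ,  1.09, -1.86])]
-1.7157963267948966 [array([-0.73,  0.52,  1.68, -0.  ,  0.94,  0.99]), array([ 0.07,  0.36,  1.7 , -0.  ,  1.09,  2.28]), array([ 0.07,  0.36,  1.7 , -0.  ,  1.09,  1.28])]
t4.41 tcp [ 0.5455 -0.0229  0.1602] F [-0.1  0.1  0.1] w-0.0003
t5.59 tcp [ 0.546  -0.0221  0.0577] F [ 0.2  0.5 -0.3] w-0.0003
t6.59 tcp [0.5478 0.0105 0.0565] F [ 1.  -0.6  0.3] w-0.0002
True
```

View pics/side1.png

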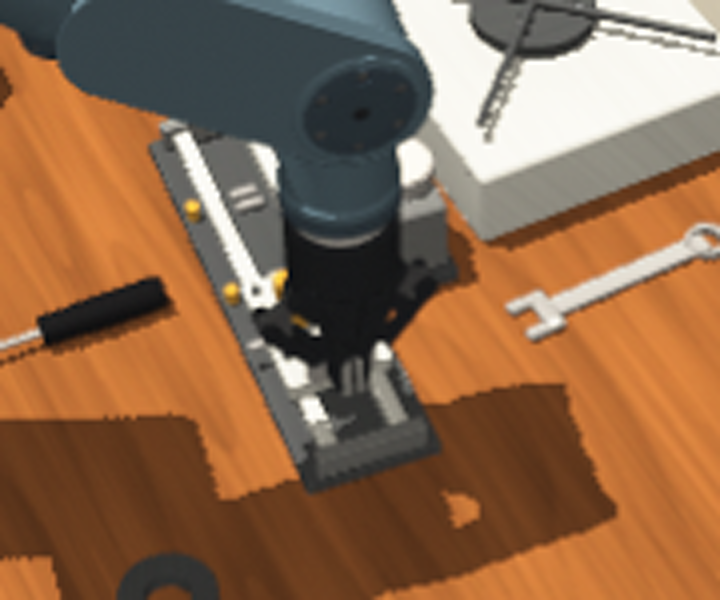

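```bash
python3 - <<'E'
from h import *
ctrl.movel([*rc(.056),.057],speed=.05); st()
pk=0
y=.056
while y<.080:
    y+=.0015
    ctrl.movel([*rc(y),.057],speed=.03); o=ctrl.observe()
    f=-o["ft_force"]@RD; print(round(y,4),o["tcp_pos"][:2].round(4),"f%.1f"%f,"t%.2f"%o["time"]); pk=max(pk,f)
    if pk>6 and f<2.0: break
E
```

```text
t7.72 tcp [0.5529 0.056  0.0572] F [ 0.3  0.9 -0.2] w0.0001
0.0575 [0.5529 0.0574] f0.3 t7.97
0.059 [0.553  0.0589] f1.6 t8.22
0.0605 [0.5531 0.0606] f0.7 t8.47
0.062 [0.5531 0.0622] f0.0 t8.72
0.0635 [0.5532 0.0637] f1.0 t8.97
0.065 [0.5533 0.065 ] f2.1 t9.22
0.0665 [0.5534 0.0655] f6.7 t9.47
0.068 [0.5534 0.066 ] f11.3 t9.72
0.0695 [0.5535 0.0673] f10.8 t9.97
0.071 [0.5538 0.07  ] f4.3 t10.22
0.0725 [0.5541 0.0728] f0.4 t10.47
```

```bash
python3 - <<'E'
from h import *
ctrl.pause(.3); st()
h=ctrl.movel([*rc(.078),.057],speed=.012,until_force=2.5); print(h); st()
ctrl.movel([*rc(.055),.057],speed=.1)
ctrl.movel([*rc(.03),.20],speed=.25); 
ctrl.move_pose([.512,-.3,.16],down(-.145+np.pi/2)); fingers.gripper_to(.06); st()
for n in C:
    acc=[]
    for i in range(4):
        p,d=imaging.snapshot(n); acc.append((p,d))
    np.savez(f"s_{n}2.npz",p=np.mean([a[0] for a in acc],0),d=np.median([a[1] for a in acc],0))
    for t,z in(("handle",.058),("station",.058),("stem_tip",.098)):
        for r in imaging.tip_of(t,n): print(n,t,np.round(r["xy"],1),round(r["conf"],2),np.round(onz(n,r["xy"],z)[0],4))
    cv2.imwrite(f"pics/{n}2.png",cv2.resize(p[:,:,::-1][(170 if n=="side" else 200):(280 if n=="side" else 290),(240 if n=="side" else 210):(350 if n=="side" else 345)],None,fx=5.4,fy=5.4,interpolation=cv2.INTER_CUBIC))
E
```

```text
t10.78 tcp [0.5541 0.0727 0.057 ] F [ 0.9 -0.2 -0.3] w-0.0002
True
t11.25 tcp [0.5542 0.0778 0.0566] F [-0.2  0.1  0.6] w0.0004
t14.77 tcp [ 0.512 -0.3    0.16 ] F [ 0.   0.1 -0. ] w0.0599
side station [359.5 340.6] 0.54 [ 0.5237 -0.3245  0.058 ]
top handle [293.5 254.4] 0.58 [0.5558 0.0885 0.058 ]
top station [294.6 255. ] 0.91 [0.5541 0.0855 0.058 ]
top stem_tip [266.8 248.6] 0.43 [0.5667 0.1584 0.098 ]
```

View pics/side2.png

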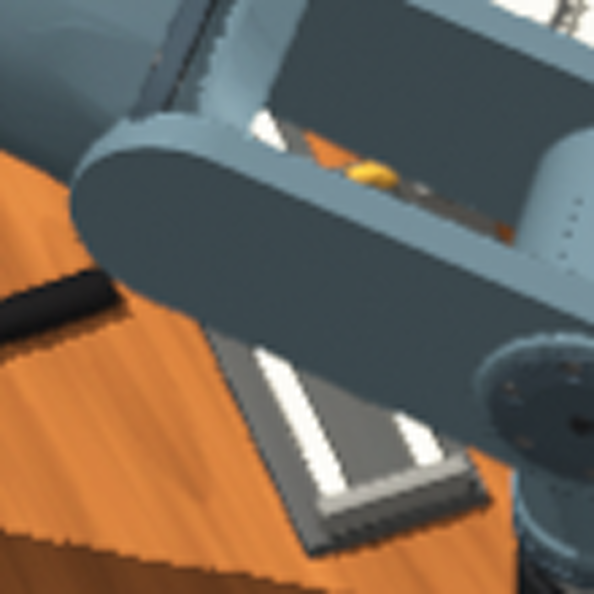

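View pics/top2.png

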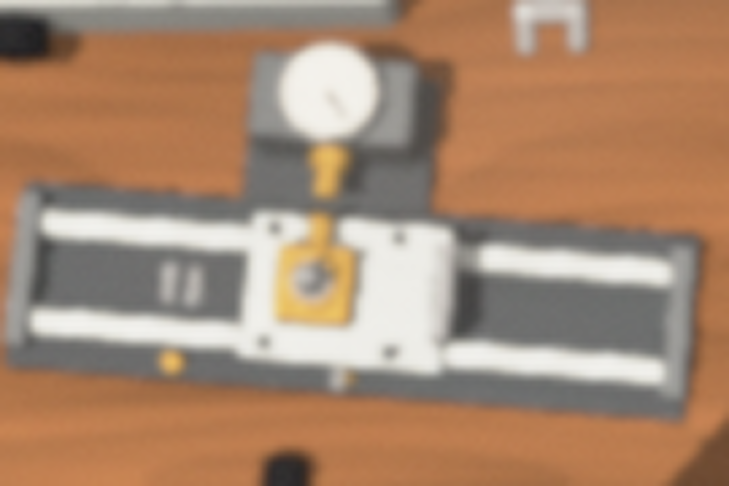

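```bash
python3 - <<'E'
from h import *
A=np.load("s_top0.npz")["p"].astype(np.float32); B=np.load("s_top2.npz")["p"].astype(np.float32)
# brass columns
b=B[200:290,210:345]; br=np.clip(b[...,0]-b[...,2]-90,0,None)*(b[...,1]>b[...,0]*.62)
rows={}
for v in range(24,50):
    w=br[v,45:75]; 
    if w.sum()>20: print(v+200, round((w*np.arange(45,75)).sum()/w.sum()+210,2), w.sum().round())
# carrier displacement via template
t=A[242:268,280:320].copy()
r=cv2.matchTemplate(cv2.resize(B[232:275,235:330],None,fx=8,fy=8,interpolation=cv2.INTER_CUBIC),cv2.resize(t,None,fx=8,fy=8,interpolation=cv2.INTER_CUBIC),cv2.TM_CCOEFF_NORMED)
_,m,_,l=cv2.minMaxLoc(r); dx=l[0]/8+235-280; dy=l[1]/8+232-242; print(m,dx,dy)
P=onz("top",[(300,255),(300+dx,255+dy)],.05); d=P[1]-P[0]; print("disp mm",d*1000,np.hypot(*d[:2]))
E
```

```text
227 270.11 31.0
228 270.25 151.0
229 270.3 178.0
230 270.26 141.0
231 270.27 112.0
232 270.07 94.0
233 270.01 88.0
234 269.91 78.0
235 269.69 32.0
240 268.62 28.0
241 268.97 67.0
242 268.97 73.0
243 268.85 72.0
244 268.69 70.0
245 268.37 97.0
246 267.47 267.0
247 268.3 288.0
248 269.27 188.0
249 270.19 126.0
0.9873518347740173 -24.375 -2.125
disp mm [ 6.87254447 67.84442376  0.        ] 0.06819162486910724
```

```bash
python3 - <<'E'
from h import *
ctrl.movel([.512,-.3,.018],speed=.12); st()
fingers.gripper_to(0.015,60); o=st()
ctrl.movel([.512,-.3,.15],speed=.15); o=st()
E
```

```text
t16.80 tcp [ 0.5126 -0.3005  0.0189] F [-0.7 -0.2 -0.6] w0.0601
t17.20 tcp [ 0.5125 -0.3004  0.0187] F [-0.4  0.2  4.5] w0.0253
t18.23 tcp [ 0.5113 -0.2994  0.1487] F [-0.4  0.4 -1.7] w0.0249
```

```bash
python3 - <<'E'
from h import *
ctrl.move_pose([.35,-.42,.20],down(-.145+np.pi/2)); o=st()
for n in C:
    acc=[]
    for i in range(6):
        p,d=imaging.snapshot(n); acc.append((p,d))
    np.savez(f"s_{n}3.npz",p=np.mean([a[0] for a in acc],0),d=np.median([a[1] for a in acc],0),tcp=o["tcp_pos"])
    for t,z in(("handle",.058),("stem_tip",.098)):
        for r in imaging.tip_of(t,n): print(n,t,np.round(r["xy"],1),round(r["conf"],2),np.round(onz(n,r["xy"],z)[0],4))
    a=np.mean([a[0] for a in acc],0).astype(np.uint8)
    cv2.imwrite(f"pics/{n}3.png",a[:,:,::-1])
    u,v=(285,200) if n=="side" else (268,251)
    cv2.imwrite(f"pics/{n}3c.png",cv2.resize(a[v-25:v+25,u-25:u+25,::-1],None,fx=12,fy=12,interpolation=cv2.INTER_CUBIC))
E
```

```text
t19.07 tcp [ 0.3504 -0.4193  0.1992] F [ 0.7  0.1 -0.9] w0.0254
side handle [292.3 220.6] 0.56 [0.5473 0.1026 0.058 ]
side stem_tip [288.3 197.7] 0.58 [0.5609 0.1532 0.098 ]
top handle [293.5 254.7] 0.59 [0.555  0.0885 0.058 ]
top stem_tip [266.7 248.4] 0.36 [0.5673 0.1586 0.098 ]
```

View pics/side3.png

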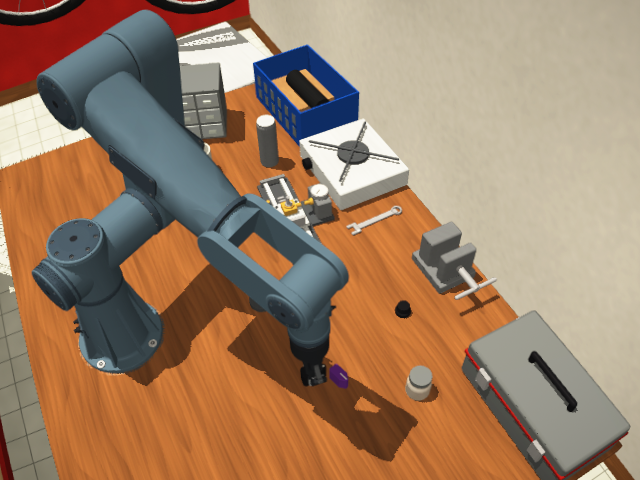

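View pics/side3c.png

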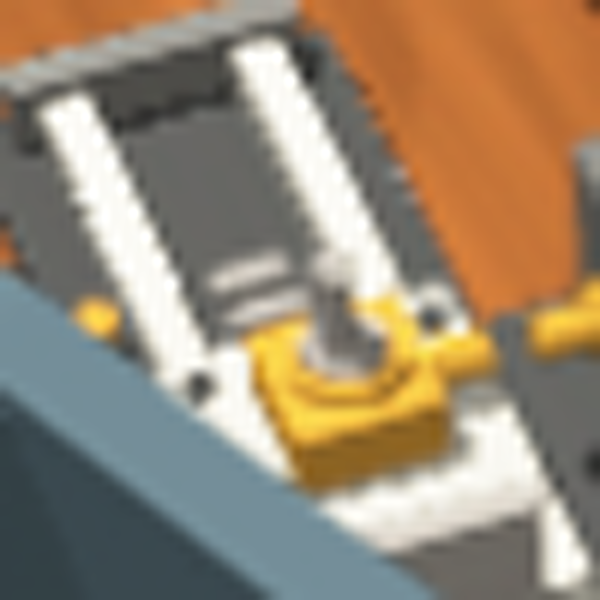

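View pics/top3c.png

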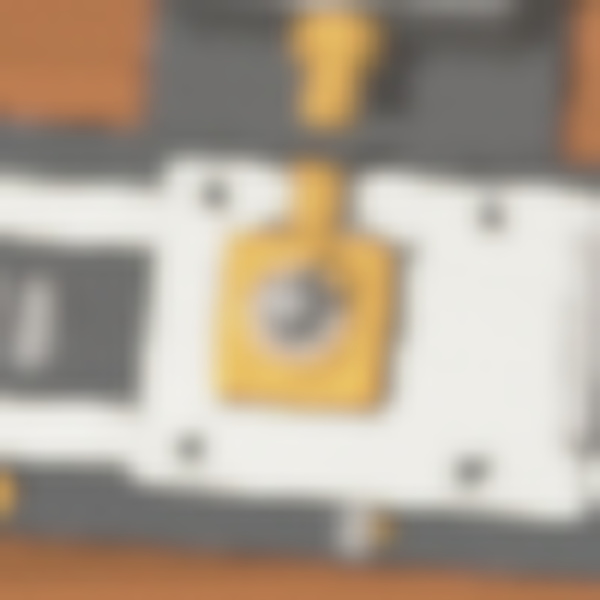

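```bash
python3 - <<'E'
from h import *
f=lambda u,v,u0,v0,s=12:((u+.5)/s-.5+u0,(v+.5)/s-.5+v0)
print("top collar",onz("top",[f(298,308,243,226)],.070))
print("top tip",onz("top",[f(285,297,243,226)],.098))
print("brass",onz("top",[f(310,319,243,226)],.065))
print("side tip",onz("side",[f(336,265,260,175)],.098))
print("side collar",onz("side",[f(345,355,260,175)],.070))
print("tri",tri([f(336,265,260,175)],[f(285,297,243,226)]))
q=np.array([.5622,.160]);print("rail line pt",q, proj("top",[[*q,.098],[*q,.07]]),proj("side",[[*q,.098],[*q,.07]]))
for n in C:
    X=cloud(n,np.load(f"s_{n}3.npz")["d"]); 
    for lo,hi in((.09,.11),(.075,.09),(.062,.074)):
        k=(np.abs(X[...,0]-.56)<.03)&(np.abs(X[...,1]-.158)<.03)&(X[...,2]>lo)&(X[...,2]<hi); print(n,lo,k.sum(),np.round(np.median(X[k],0),4) if k.any() else "", np.round((X[k].max(0)+X[k].min(0))/2,4) if k.any() else "")
        if lo==.09: print(X[k].round(3).tolist(), np.argwhere(k).tolist())
# where knob is in images
o=ctrl.observe(); t=o["tcp_pos"]
V=knobverts(t[0],t[1],-.145,z0=t[2]-.018)
for n in C: q=proj(n,V); print(n,q.min(0),q.max(0))
E
```

```text
top collar [[0.56387563 0.15965597 0.07      ]]
top tip [[0.56214574 0.15971256 0.098     ]]
brass [[0.5620449  0.15740102 0.065     ]]
side tip [[0.56077922 0.15800551 0.098     ]]
side collar [[0.56016594 0.15526636 0.07      ]]
tri [[0.56207112 0.1600598  0.09566866]]
rail line pt [0.5622 0.16  ] [[266.1851557  250.27318575]
 [267.24637149 251.81268161]] [[287.6979703  196.0098578 ]
 [288.23415249 202.82474126]]
side 0.09 14 [0.5611 0.1587 0.0948] [0.5619 0.1578 0.095 ]
[[0.562, 0.164, 0.095], [0.563, 0.159, 0.098], [0.567, 0.163, 0.093], [0.557, 0.16, 0.097], [0.56, 0.16, 0.095], [0.562, 0.159, 0.095], [0.565, 0.158, 0.094], [0.556, 0.16, 0.093], [0.558, 0.156, 0.096], [0.561, 0.155, 0.095], [0.564, 0.156, 0.092], [0.558, 0.156, 0.092], [0.559, 0.152, 0.095], [0.563, 0.153, 0.092]] [[196, 287], [196, 288], [196, 289], [197, 286], [197, 287], [197, 288], [197, 289], [198, 286], [198, 287], [198, 288], [198, 289], [199, 287], [199, 288], [199, 289]]
side 0.075 16 [0.5581 0.1551 0.0825] [0.5586 0.1551 0.0826]
side 0.062 79 [0.5599 0.1521 0.0664] [0.5631 0.1565 0.0675]
top 0.09 17 [0
[... 175 characters left out ...]
0.097], [0.561, 0.166, 0.096], [0.561, 0.163, 0.096], [0.56, 0.16, 0.1], [0.561, 0.158, 0.096], [0.561, 0.155, 0.095], [0.558, 0.166, 0.092], [0.558, 0.163, 0.096], [0.558, 0.161, 0.097], [0.558, 0.158, 0.097], [0.558, 0.156, 0.092], [0.556, 0.161, 0.093]] [[249, 264], [249, 265], [250, 264], [250, 265], [250, 266], [250, 267], [251, 264], [251, 265], [251, 266], [251, 267], [251, 268], [252, 264], [252, 265], [252, 266], [252, 267], [252, 268], [253, 266]]
top 0.075 4 [0.5567 0.1578 0.0846] [0.5583 0.1593 0.0832]
top 0.062 109 [0.5619 0.1603 0.0663] [0.5615 0.1614 0.0677]
side [300.22851458 361.36231039] [325.89577685 385.80421203]
top [490.84448839 313.56429585] [507.77813446 335.87442892]
```

View pics/top3.png

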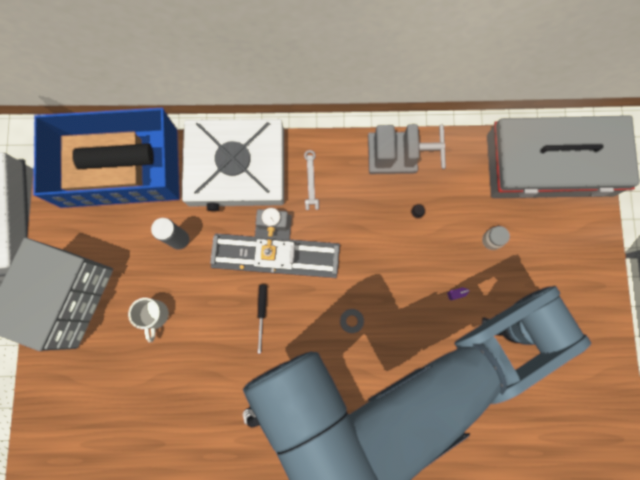

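```bash
cat > dfit.py <<'E'
from h import *
imgs=[("top","s_top0.npz",(.5555,.0935)),("top","s_top2.npz",(.5622,.16)),("top","s_top3.npz",(.5622,.16)),("side","s_side0.npz",(.5555,.0935)),("side","s_side3.npz",(.5622,.16))]
phis=np.radians(np.arange(-50,45,4))
zs=np.arange(.098,.0845,-.0005)
tot=0
for n,f,(x0,y0) in imgs:
    d=np.load(f)["d"]; X=cloud(n,d)
    c=proj(n,[[x0,y0,.09]])[0].round().astype(int); r=9
    vv,uu=np.mgrid[c[1]-r:c[1]+r+1,c[0]-r:c[0]+r+1]
    obs=(X[c[1]-r:c[1]+r+1,c[0]-r:c[0]+r+1,2]>.086)&(np.hypot(X[c[1]-r:c[1]+r+1,c[0]-r:c[0]+r+1,0]-x0,X[c[1]-r:c[1]+r+1,c[0]-r:c[0]+r+1,1]-y0)<.02)
    uv=np.c_[uu.ravel(),vv.ravel()]
    P=np.stack([onz(n,uv,z)[:,:2] for z in zs])   # nz,npx,2
    tp=np.clip((zs-.095)/.003,0,1)[:,None]*.0015
    g=np.arange(-.006,.0061,.0005); best=np.full((len(phis),),1e9); arg=[None]*len(phis); soft=np.zeros(len(phis))
    for i,ph in enumerate(phis):
        costs=[]
        for gx in g:
            for gy in g:
                q=P-[x0+gx,y0+gy]; rr=np.hypot(q[...,0],q[...,1]); fl=q[...,0]*np.cos(ph)+q[...,1]*np.sin(ph)
                hit=((rr<.007-tp)&(fl<.0025-tp*.6)).any(0)
                cst=(hit!=obs.ravel()).sum(); costs.append((cst,gx,gy))
        a=np.array(costs); best[i]=a[:,0].min(); k=a[:,0]<=best[i]; arg[i]=a[k][:,1:].mean(0)+[x0,y0]
        soft[i]=-np.log(np.exp(-a[:,0]).mean())
    tot=tot+soft
    i=soft.argmin(); print(n,f,obs.sum(),"best phi",np.degrees(phis[i]),"mism",best[i],arg[i].round(4)); print(soft.round(1))
print(np.degrees(phis)); print((tot-tot.min()).round(1))
w=np.exp(-(tot-tot.min())); print("mean phi",np.degrees((w*phis).sum()/w.sum()))
E
python3 dfit.py
```

```text
top s_top0.npz 19 best phi -29.999999999999996 mism 0.0 [0.5562 0.0935]
[6.5 5.9 5.1 5.  4.7 4.7 4.7 4.9 5.5 6.1 6.4 6.7 7.  7.  7.1 7.3 7.7 8.3
 8.5 9.  9.1 9.3 9.3 9.7]
top s_top2.npz 18 best phi -29.999999999999996 mism 0.0 [0.5632 0.1615]
[ 6.9  6.5  5.6  5.4  5.2  5.2  5.2  5.7  6.1  6.4  7.   7.4  7.7  7.8
  8.1  8.4  8.7  9.1  9.4  9.8 10.  10.1 10.2 10.4]
top s_top3.npz 19 best phi -29.999999999999996 mism 0.0 [0.5625 0.1612]
[6.4 6.2 5.5 5.2 4.9 4.8 4.8 5.1 5.8 6.2 6.7 7.  7.1 7.1 7.3 7.6 7.8 8.3
 8.6 9.  9.1 9.3 9.4 9.5]
side s_side0.npz 17 best phi -26.0 mism 4.0 [0.5574 0.0916]
[ 8.3  7.9  7.6  7.5  7.5  7.3  7.3  7.4  7.5  7.7  8.   8.3  8.4  8.7
  8.7  9.   8.9  9.3  9.6  9.8  9.9 10.1  9.9 10. ]
side s_side3.npz 19 best phi -26.0 mism 2.0 [0.5627 0.1575]
[8.1 7.8 7.2 6.8 6.5 6.4 6.2 6.4 6.7 7.  7.  7.3 7.5 7.7 7.9 8.1 8.3 8.3
 8.4 8.7 8.9 9.  9.  8.9]
[-50. -46. -42. -38. -34. -30. -26. -22. -18. -14. -10.  -6.  -2.   2.
   6.  10.  14.  18.  22.  26.  30.  34.  38.  42.]
[ 7.9  6.   2.7  1.6  0.5  0.1  0.   1.2  3.4  5.2  6.8  8.4  9.4 10.
 10.7 12.1 13.1 15.  16.3 18.  18.8 19.4 19.5 20.3]
mean phi -29.276723440953976
```

```bash
cat > kfit.py <<'E'
from h import *
from matplotlib.path import Path as P_ if False else None
E
cat > kfit.py <<'E'
from h import *
zs=np.arange(.040,.0195,-.001)
def inside(q,yaw):
    c,s=np.cos(yaw),np.sin(yaw); x=q[...,0]*c+q[...,1]*s; y=np.abs(-q[...,0]*s+q[...,1]*c)
    return (x>-.02)&(y<.013)&(y<.013-(x-.018)*13/14)&(y<.009+(x+.02))
for n in C:
    d=np.load(f"s_{n}0.npz")["d"]; X=cloud(n,d); x0,y0=.512,-.3
    c=proj(n,[[x0,y0,.03]])[0].round().astype(int); r=24
    sl=np.s_[c[1]-r:c[1]+r+1,c[0]-r:c[0]+r+1]
    vv,uu=np.mgrid[sl]; obs=(X[sl][...,2]>.022)&(np.hypot(X[sl][...,0]-x0,X[sl][...,1]-y0)<.045)
    P=np.stack([onz(n,np.c_[uu.ravel(),vv.ravel()],z)[:,:2] for z in zs])
    res=[]
    for yaw in np.arange(-.3,.11,.05):
        for gx in np.arange(-.006,.0061,.001):
            for gy in np.arange(-.006,.0061,.001):
                hit=inside(P-[x0+gx,y0+gy],yaw).any(0); res.append(((hit!=obs.ravel()).sum(),x0+gx,y0+gy,yaw))
    a=np.array(res); w=np.exp(-(a[:,0]-a[:,0].min())); print(n,obs.sum(),a[:,0].min(),((w[:,None]*a[:,1:]).sum(0)/w.sum()).round(4))
E
python3 kfit.py
```

```text
side 241 19.0 [ 0.5098 -0.2992 -0.1647]
top 169 9.0 [ 0.512  -0.3    -0.1504]
```

```bash
cat >> h.py <<'E'
STEM=np.array([.5626,.1600]); PH=np.radians(-28)
def kt(x,y,z,ph=PH,off=.0008): return [x+off*np.cos(ph),y+off*np.sin(ph),z]
E
python3 - <<'E'
from h import *
ctrl.move_pose(kt(*STEM,.17),down(PH+np.pi/2)); st()
ctrl.movel(kt(*STEM,.130),speed=.1); st()
for n in C:
    p,d=imaging.snapshot(n); np.savez(f"s_{n}4.npz",p=p,d=d)
    u,v=(285,195) if n=="side" else (266,250)
    cv2.imwrite(f"pics/{n}4c.png",cv2.resize(p[v-35:v+35,u-35:u+35,::-1],None,fx=8,fy=8,interpolation=cv2.INTER_CUBIC))
E
```

```text
t22.08 tcp [0.5636 0.1588 0.1701] F [ 0.1  0.5 -0.5] w0.0250
t22.63 tcp [0.5634 0.1594 0.1299] F [ 0.4  0.4 -0.7] w0.0253
```

View pics/side4c.png

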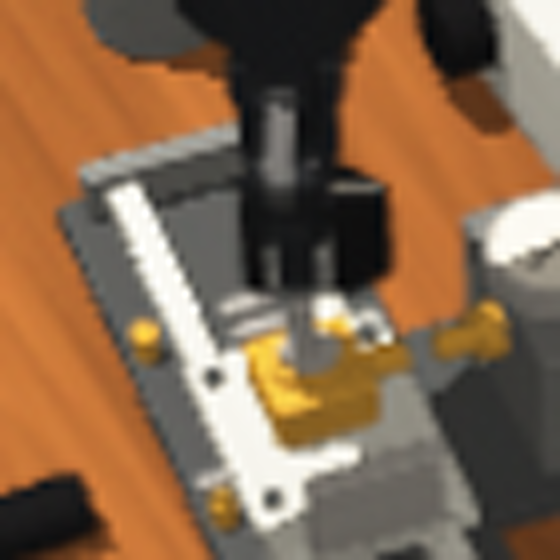

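View pics/top4c.png

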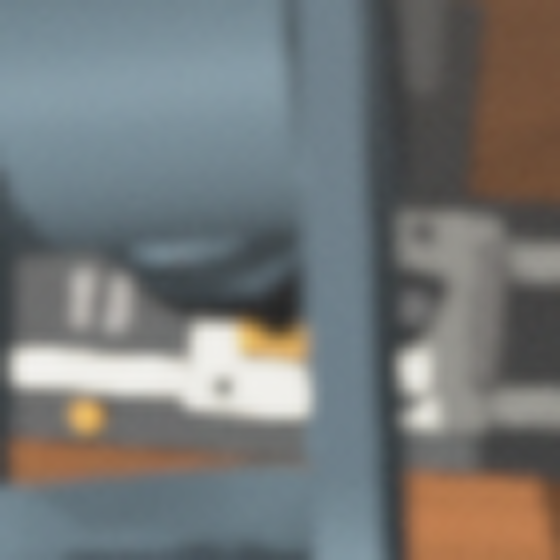

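```bash
python3 - <<'E'
from h import *
t=ctrl.observe()["tcp_pos"]; k=np.array([t[0]-.0008*np.cos(PH),t[1]-.0008*np.sin(PH)])
V=knobverts(*k,PH,z0=t[2]-.0187); q=proj("side",V); s=(q-[250,160]+.5)*8
a=cv2.imread("pics/side4c.png"); cv2.polylines(a,[cv2.convexHull(s.round().astype(np.int32))],1,(0,255,0),1)
b=proj("side",[[*STEM,.098],[*STEM,.07]]); 
for z in b: cv2.circle(a,tuple(((z-[250,160]+.5)*8).round().astype(int).tolist()),4,(0,0,255),1)
cv2.imwrite("pics/s4o.png",a)
E
```

```text
(no output)
```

View pics/s4o.png

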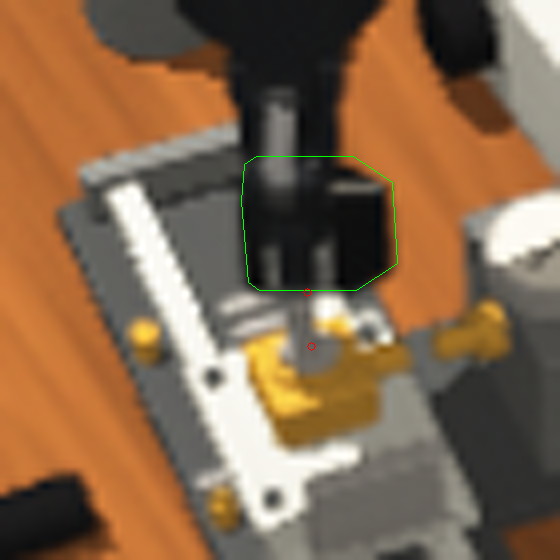

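```bash
python3 - <<'E'
from h import *
ctrl.pause(.2); o=st()
h=ctrl.movel(kt(*STEM,.0985),speed=.012,until_force=3.0); print(h); o=st(); print(o["wrist_torque"].round(2))
E
```

```text
t22.93 tcp [0.5637 0.1597 0.1307] F [-0.  -0.  -0.6] w0.0249
False
t25.71 tcp [0.5634 0.1596 0.0987] F [-1.6 -0.3  2.5] w0.0250
[0.02 0.17 0.02]
```

```bash
python3 - <<'E'
from h import *
for z in (.0965,.0945,.093,.092,.091,.090,.089):
    ctrl.movel(kt(*STEM,z),speed=.01); o=st()
    if o["ft_force"][2]>20: break
ctrl.pause(.3); o=st(); print(o["wrist_torque"].round(2))
E
```

```text
t26.06 tcp [0.5635 0.1596 0.0967] F [-2.2 -0.2  4.6] w0.0249
t26.41 tcp [0.5635 0.1597 0.0948] F [-1.8 -0.1  6.5] w0.0254
t26.71 tcp [0.5635 0.1597 0.0934] F [-2.3 -0.3  6.9] w0.0251
t26.96 tcp [0.5636 0.1597 0.0926] F [-2.6  0.5  7.6] w0.0250
t27.21 tcp [0.5637 0.1597 0.0924] F [-4.8 -1.1 13.5] w0.0252
t27.46 tcp [0.5638 0.1597 0.0923] F [-7.8 -1.3 19.6] w0.0250
t27.71 tcp [0.564  0.1597 0.0922] F [-10.9  -2.3  25.8] w0.0253
t28.01 tcp [0.564  0.1597 0.0922] F [-10.5  -2.2  25. ] w0.0255
[-0.2   1.78  0.03]
```

```bash
python3 - <<'E'
from h import *
ctrl.movel(kt(*STEM,.0907),speed=.01); ctrl.pause(.3); o=st()
for n in C:
    p,d=imaging.snapshot(n)
    u,v=(285,195) if n=="side" else (266,250)
    a=cv2.resize(p[v-35:v+35,u-35:u+35,::-1],None,fx=8,fy=8,interpolation=cv2.INTER_CUBIC)
    if n=="side":
        t=o["tcp_pos"]; q=proj("side",knobverts(t[0]-.0007,t[1],PH,z0=t[2]-.0187)); cv2.polylines(a,[cv2.convexHull(((q-[250,160]+.5)*8).round().astype(np.int32))],1,(0,255,0),1)
    cv2.imwrite(f"pics/{n}5c.png",a)
E
```

```text
t28.62 tcp [0.5637 0.1597 0.0924] F [-6.3 -0.4 15.5] w0.0249
```

View pics/side5c.png

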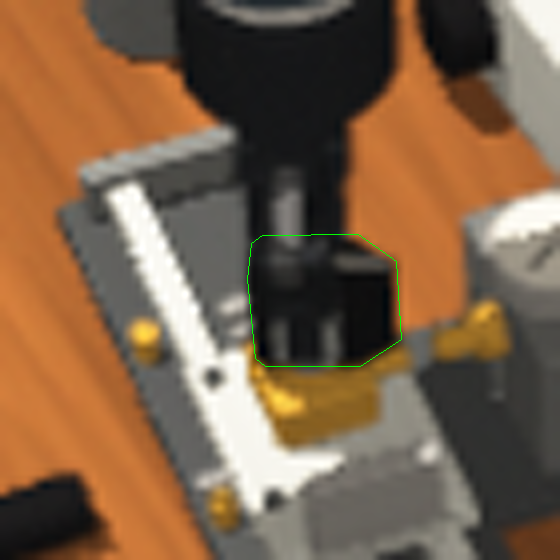

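View pics/top5c.png

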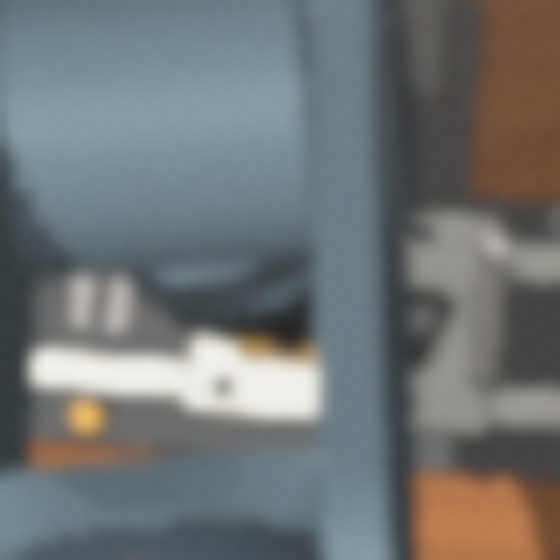

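The side view shows the knob sunk over the shaft, its outline matching the predicted seated pose at about (250–400, 235–365) in the crop. Its nose points toward the tester side, and the carrier hasn't moved since the knob approach. Handing in.

```bash
python3 - <<'E'
from h import *
st(); ctrl.finish_job()
E
```

```text
t28.73 tcp [0.5638 0.1597 0.0924] F [-6.2 -1.3 14.2] w0.0249
the job is handed in; nothing more can be done
```

The job is handed in at 28.7 s. The knob is on the D-shaft, pressed to the stop and still gripped. `finish_job` gave no verdict, so this rests on my own checks.

- **Carrier:** I pushed it over the ridge, where the force peaked at about 11 N and then dropped. The carrier's inlet lines up with the tester's nozzle to about 1 mm in the top picture. A touch on the push plate also fits the detent position.
- **Knob:** I gripped the black pointer knob and turned it so its nose points at −28°. That is the direction of the shaft's flat, fitted from the depth pictures of both cameras.
- **Fit and press:** The knob slid down to its seat height with only about 3 N. The spring then built up to about 8 N over 6 mm before a hard stop. At hand-in the arm was pressing with about 14 N.

**Disagreements and gaps:**
- The two cameras put the shaft about 4 mm apart along the rail. I used a value between them, backed by the push-plate touch.
- A 6 N sideways force on the tool remained while pressing.
- In the last pictures the arm hid part of the carrier in the top view. I did not re-measure the bystanders at the end, but the robot was not seen touching any.

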